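Clamp a tree panel in the sprung gluing jig

ROBOT

A 6-joint arm with a two-finger parallel gripper is mounted at the origin on the work surface. World frame = base frame: x ahead of the robot, y to its left, z up, the work surface at z = 0. Lengths are in mm, angles in rad, forces in N, time in s.
With the tool pointing down it reaches from about 400 to 925 mm from the base axis. Payload 12.5 kg.
Tool frame: the origin (TCP) lies where the fingers leave the gripper's body, on its centre line; the fingertips stand 78 mm ahead of it and the grasp point (between the pads) lies 59 mm ahead of it (env.nose_length is the distance from the TCP to the fingertips, in mm); z points along the fingers, y is the line along which they close (so a half turn about z gives the same grasp; the last joint's range is limited). The gripper opens to 95 mm and grips with 3 to 60 N. Pads are 20 mm wide; open, the fingers measure 119 mm over their backs; the gripper's body (75 mm by 180 mm) begins 59 mm behind the grasp point.
Start: joints at [1.002, 0.491, 1.559, -0, 1.092, -0.106], TCP at [279.018, 559.274, 292.261] pointing down, gripper open.
Joint ranges: [-3.1, 3.1], [-0.84, 2.19], [0.05, 2.79], [-1.13, 4.28], [0.06, 2.93], [-2.69, 2.69]. Speed limits (rad/s): [2.22, 2.22, 2.79, 3.14, 3.14, 3.14].

INTERFACE

Orientations are given as [roll, pitch, yaw] about the fixed x, y, z axes, in that order (R = Rz(yaw) Ry(pitch) Rx(roll)).
In Python, from cell import env gives the robot as it stands. The module is installed in compiled form; this text tells all that it offers.
- The arm moves only by the tool send_rows, never from a script. Its argument "series" is text: rows parted by semicolons, each of 6 numbers parted by spaces: the shift along the tool's x, y, z as a fraction of full scale, then the turn, a rotation vector about the tool's x, y, z as a fraction of full scale. A call has 1 to 5 rows; each row shifts and turns the commanded pose from where the row before left it, along the tool's axes as they then stand; what a row does not reach is not made up. Full scale, the value 1, is 60 mm for a shift and 10 degrees for a turn. A row lasts 1/8 s, in which the tool goes at most 62.5 mm and 10.7 degrees, less where a joint would pass 70% of its speed; a pose out of reach is approached as far as the arm can. A call with a number of a shift or a turn outside -1 to 1 is refused whole. A call with a gripper value outside its range is refused whole. "fingers" is the opening, from 0 (shut) to 1 (fully open), set as the call begins (left out, the last holds). The fingers move at their own pace and stop on an object; the grip force is fixed at half the most. Time passes only in rows, so rows that do not move let the fingers close. It gives the time, the measured TCP pose, the force, the opening and the grip force at its end, in the units of the state.
- env.state(): the state, without advancing time (a new reading comes with each control period).
- env.read_camera(name): name is "scene" or "top" or "wrist"; returns a dict with "color" (400x640x3 uint8, red, green, blue), "z_map" (400x640 float32, mm along the optical axis (not along the pixel's ray), 0 where there is no reading), "fovy" (degrees; the focal length in pixels is half the picture's height over the tangent of half this angle, whatever the lens; pixels are square), "cx", "cy" (the principal point, pixels), "R" (3x3) and "t" (3): a world point X has camera coordinates R X + t. Camera axes: x right, y down, z forward; pixel columns grow to the right and rows downward; lengths in mm; the calibration is good to about 2 mm. A picture is of the moment at which its call begins.
- env.job_done(): hands the job in; it is judged then, once.
The state is a dict: "t": time; "joints": joint angles; "qvel": joint speeds; "tau": joint torques, N m; "eef_pos": TCP position; "tcp_rot": TCP orientation; "ft_force": force on the tool from outside, world axes, zero at the start; "moment": the same for the moment, N m; "opening": opening from 0.0 (shut) to 1.0 (fully open); "grip_force": force on a finger pad.
Only numpy, scipy, OpenCV 4.12 (cv2) and the standard library are available. Lean on these libraries where they do the work, as an engineer would, in place of code of your own. Each camera call takes 0.05 s, during which the arm holds its last target. There are 200 camera calls.

TASK

Clamp the green tree panel in the gluing jig: pull the jig's sprung blue arm up and back by its yellow bar until the sear catches and it stays up by itself, then set the panel down gently with its three ball feet fully home in the jig's three seats (pointed end in the round cup). Let go of the panel, then press the red trigger so that the arm snaps down and holds the panel in its seats; leave everything else on the table where it is.

Things in the scene. Friction and masses are not known exactly. Their poses are not given: they have to be found in the camera images.
- jig: the gluing jig, fixed: plywood base 290 x 110 x 12 mm. Origin: centre of its underside on the table; x along it from trigger end to yellow-bar end. Along x: red pad -125 mm, hinge tower -30 (2 steel cheeks, 51 wide, 102 high), middle of the seats +80, yellow bar +135 (arm down). Panel fully home: its origin at (80, 0, 26) mm in this frame, its x along the jig's x
- hinge (a point): the hinge axis of the blue arm, midway between the cheeks, at (-30, 0, 88) mm in the jig's frame; the axis is parallel to the jig's y
- swing (a joint): angle of the blue arm: 0 = level along the jig's +x; grows as it is lifted; -0.12 = on its stop, no panel; about 0 = pressing on the seated panel; the sear catches at 1.57 (arm upright: go past 1.62, then let it settle back); end stop 1.72. A spring pulls it down always: the bar needs about 5 N at the bottom, 11 N as it passes the sear. Arm 20 mm wide, 14 thick
- clamp: the blue sprung arm with its yellow bar and black roller; origin on the hinge axis, x along the arm towards the bar
- trigger: the sliding trigger with red pad and steel sear; origin at the jig's origin when up
- pull_bar (a point): yellow round cross-bar at the end of the blue arm, 16 mm thick, 110 mm long along the jig's y; this point is its middle, 165 mm from the hinge axis. The free lengths on either side of the arm, 10 to 55 mm from the middle, can be pinched from above, and turn in the fingers as the arm swings
- press_foot (a point): black rubber roller across the underside of the blue arm, 20 mm thick, 26 mm long; this point is its middle, 110 mm from the hinge axis. It lands on the panel's wooden block
- press (a joint): travel of the red trigger: 0 = up, 0.014 = fully down. It springs back up. Tripping takes about 7 N and 6 to 8 mm of travel. It dips by itself while the arm passes the sear
- trigger_pad (a point): red trigger pad, 34 (jig x) x 42 (jig y) mm, flat on top; this point is the centre of its upper face, 56 mm above the table; pressed straight down
- panel: loose green tree panel, about 0.3 kg: plate 10 mm thick, 110 long, in steps along its x: 100 wide from -50 to -12, 72 from -12 to 24, 40 from 24 to 60 (pointed end +x). Below: three steel ball feet 16 mm across; on top at its middle a wooden grip block 44 (x) by 26 (y) mm, 22 to 52 mm above the feet's lowest points. Origin: under the block at the height of those points
- foot_cone (a point): centre of the ball foot at the pointed end, at (48, 0, 8) mm in the panel's frame
- foot_groove (a point): centre of the broad end's ball foot on the +y side, at (-36, 36, 8) mm in the panel's frame
- foot_flat (a point): centre of the broad end's ball foot on the -y side, at (-36, -36, 8) mm in the panel's frame
- seat_cone (a point): where the centre of the ball foot at the pointed end lies when home: brass cup with 45 degree sides, 24 mm across at the mouth; 34 mm above the table (the cup's rim is at 35 mm)
- seat_groove (a point): the same for the +y foot: brass V groove with 45 degree sides, 24 mm wide, pointing at the cup; 34 mm above the table
- seat_flat (a point): the same for the -y foot: brass flat post 28 mm across whose top is 26 mm above the table; this point is 8 mm above it
- glue_bottle: white bottle with red cap, 56 mm across, 170 mm tall, close beyond the panel's pointed end (bystander, loose, not to be disturbed)
- paint_brush: paint brush lying flat, 170 mm long, beside the panel (bystander, loose, not to be disturbed)
- offcuts: two wooden offcuts stuck together, 55 x 90 mm, 42 mm high, behind the panel's broad end (bystander, loose, not to be disturbed)
- mug: yellow-green mug, 84 mm across and 95 mm tall, beside the jig (bystander, loose, not to be disturbed)
- paint_jar: red paint jar with white lid, 60 mm across, 70 mm tall, beside the jig (bystander, loose, not to be disturbed)
- slat: loose wooden slat 130 x 45 x 20 mm, beside the jig (bystander, loose, not to be disturbed)
- tin: brass-coloured tin, 96 mm across, 150 mm tall, in the middle of the table beyond the task's things (bystander, loose, not to be disturbed)

How it is judged (in metres and radians):
On the way, in this order (a step that is already met when the one before it is completed fails the run):
1. the arm is cocked: it stays up on its sear with the robot off the bar (value of joint swing above 1.5 rad and contact force between each of the arm, the fingers and clamp below 0.1 N), for 0.3 s.
2. with the arm still cocked, the panel's three feet are home in their seats and the panel is let go (value of joint swing above 1.5 rad and distance between foot_cone and seat_cone below 0.003 m and distance between foot_groove and seat_groove below 0.003 m and distance between foot_flat and seat_flat below 0.003 m and contact force between each of the arm, the fingers and panel below 0.1 N), for 0.3 s.
3. the robot presses the trigger with the arm still up (value of joint press above 0.003 m and value of joint swing above 1 rad and contact force between any of the fingers, the arm and trigger above 0.5 N).
4. the arm has snapped down on the panel, which is still home (value of joint swing below 0.06 rad and contact force between clamp and panel above 2 N and distance between foot_cone and seat_cone below 0.003 m and distance between foot_groove and seat_groove below 0.003 m and distance between foot_flat and seat_flat below 0.003 m), for 0.2 s.
At the end, for the whole second after the job is handed in: The panel's three ball feet are each within 3 mm of their home points, the arm's foot presses on the panel with more than 2 N (arm angle between -0.06 and 0.06 rad), the trigger is back up (under 4 mm) and everything is at rest (all of step 4 and value of joint swing above -0.06 rad and linear speed of panel below 0.02 m/s and value of joint press below 0.004 m); the robot touches nothing.
It fails at once if the panel is dropped: let go, touching nothing, more than 15 mm above its home height (height (world z) of panel above 0.041 m and contact force between panel and anything else below 0.001 N).
It fails at once if the panel is tipped by more than about 35 degrees (angle between panel's own z axis and vertical above 0.6 rad).
It fails at once if a bystander is moved by more than 30 mm or knocked over (distance of any of glue_bottle, paint_brush, offcuts, mug, paint_jar, slat, tin from where it was at the start of the episode above 0.03 m or angle between any of glue_bottle, offcuts, mug, paint_jar, slat, tin's own z axis and vertical above 0.4 rad).
It also fails if it takes over 72 s, if anything falls off the work surface, if the arm or the gripper's body presses on something with over 40 N, if the wrist force passes 120 N, or if a joint passes its speed limit or range.

## Working session

There is one attempt and no reset: what is moved stays moved. The work goes in short steps, Python scripts to look and compute and a tool call to move; the robot and the scene stay as the last step left them, time stands still between calls to the robot, and variables do not carry over. Pictures are saved under pics/ and viewed, at most 10 in all, crops included, and the job is handed in when it is done.

Besides the shell and the picture viewer there is one more tool, called after "Call:" as name(argument=value, ...) on one line, values as JSON. send_rows: Moves the arm, as the interface text tells. Shift numbers are shares of 60 mm and turn numbers shares of 10 degrees, none past 1 either way. Its arguments: {"type":"object","properties":{"series":{"type":"string"},"fingers":{"type":"number"}},"required":["series"]}

```bash
mkdir -p pics
cat > h.py <<'E'
import numpy as np, cv2
from cell import env
def cam(n):
    d=env.read_camera(n); h=d["color"].shape[0]
    d["f"]=h/2/np.tan(np.radians(d["fovy"])/2); d["R"]=np.array(d["R"]); d["t"]=np.array(d["t"]); return d
def save(d,p): cv2.imwrite(p,d["color"][:,:,::-1])
def ray(d,u,v,z):
    r=d["R"].T@np.array([(u-d["cx"])/d["f"],(v-d["cy"])/d["f"],1]); c=-d["R"].T@d["t"]
    return c+r*(z-c[2])/r[2]
def cloud(d):
    v,u=np.mgrid[:400,:640]; Z=d["z_map"].astype(float)
    P=np.stack([(u-d["cx"])/d["f"]*Z,(v-d["cy"])/d["f"]*Z,Z],-1)
    return (P-d["t"])@d["R"]
def px(d,X):
    c=d["R"]@np.array(X)+d["t"]; return c[:2]/c[2]*d["f"]+[d["cx"],d["cy"]]
E
python3 - <<'E'
from h import *
for n in("top","scene"):
    d=cam(n); save(d,f"pics/{n}0.png"); np.savez(f"{n}0.npz",**d); print(n,d["fovy"],-d["R"].T@d["t"])
print(env.state())
E
```

```text
top 42.54119828672758 [ 401.82289692   19.82915279 1515.42570623]
scene 52.099146794896605 [1128.85729281 -744.17426661  735.75710439]
{'t': 0.1, 'joints': array([ 1.00240201e+00,  4.91476905e-01,  1.55936269e+00,  1.00478162e-05,
        1.09169659e+00, -1.05593262e-01]), 'qvel': array([-1.00629963e-03, -3.98690186e-05, -1.84147109e-03, -2.51973154e-03,
       -4.60617441e-04, -2.47698892e-04]), 'tau': array([ 1.48396979e-03, -6.13625121e+01, -2.58612049e+01,  6.93730381e-02,
        4.69453563e-02, -4.87228033e-05]), 'eef_pos': array([278.93998364, 559.15737498, 291.74294322]), 'tcp_rot': array([-3.14065532e+00, -1.08307214e-04,  2.67878691e+00]), 'ft_force': array([ 0.08704818, -0.91225962, -0.11812543]), 'moment': array([-0.01861417,  0.01911855,  0.04970032]), 'grip_force': 0.0, 'opening': 1.0014188272765714}
```

View pics/top0.png

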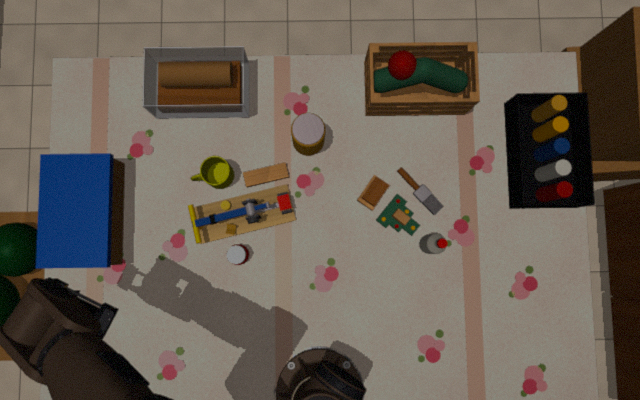

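View pics/scene0.png

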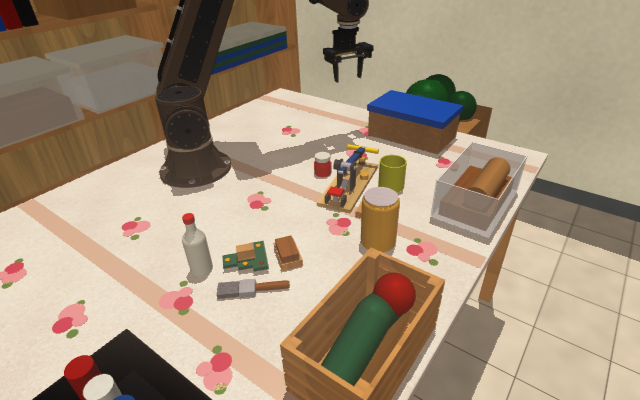

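The top view shows the jig (yellow bar near 195,224; red pad near 286,203), the panel near (398,215) pointing at the bottle (435,243), and the mug, jar and slat around the jig. Next I'll measure them.

Run:
```python
from h import *
d=dict(np.load("top0.npz")); P=cloud(d); hsv=cv2.cvtColor(d["color"],cv2.COLOR_RGB2HSV)
def blob(name,m,box,z=None,zr=None):
    u0,v0,u1,v1=box; M=np.zeros(m.shape,bool); M[v0:v1,u0:u1]=m[v0:v1,u0:u1]
    if zr: M&=(P[...,2]>zr[0])&(P[...,2]<zr[1])
    v,u=np.nonzero(M); 
    Q=np.array([ray(d,a,b,z) for a,b in zip(u,v)]) if z else P[M]
    r=cv2.minAreaRect(Q[:,:2].astype(np.float32)); print(name,len(u),Q.mean(0).round(1),"z",np.median(P[M][:,2]).round(1),"rect",np.round(r[0],1),np.round(r[1],1),round(r[2],1))
    return Q
H,S,V=[hsv[...,i].astype(int) for i in range(3)]
y=blob("bar",(H>20)&(H<32)&(S>180)&(V>110),(185,200,206,246),70)
r=blob("pad",((H<6)|(H>174))&(S>170),(270,188,300,216),56)
b=blob("arm",(H>100)&(H<125)&(S>120),(188,190,275,240),85)
J=blob("jig",(H>=0),(180,180,300,250),None,(6,18))
g=blob("panel green",(H>50)&(H<95)&(S>90),(370,185,425,240),19)
T=blob("panel plate",(H>=0),(372,190,422,242),None,(13,24))
B=blob("block",(H>=0),(385,200,420,235),None,(44,60))
for n,box,zr in(("bottle",(415,225,455,260),(20,300)),("offcut",(350,170,392,215),(30,60)),("jar",(222,240,256,270),(40,90)),("mug",(188,150,238,192),(60,120)),("slat",(240,160,292,190),(14,30)),("tin",(285,105,330,160),(130,170))):
    blob(n,H>=0,box,None,zr)
big=cv2.resize(d["color"][145:275,180:460,::-1],None,fx=2.8,fy=2.8,interpolation=cv2.INTER_CUBIC); cv2.imwrite("pics/crop.png",big)
```

```text
bar 145 [481.2 345.7  70. ] z 75.0 rect [481.4 345.6] [109.   11.8] 12.9
pad 169 [541.8  92.6  56. ] z 55.4 rect [541.8  92.4] [41.8 32.5] 13.7
arm 374 [502.9 252.4  85. ] z 85.8 rect [505.2 240.4] [ 20.4 200.2] 13.5
jig 2358 [513.8 212.5  11.5] z 11.4 rect [510.9 225.5] [349.1 203.4] 89.4
panel green 494 [ 501.6 -233.2   19. ] z 22.0 rect [ 493.3 -245.2] [105.3  96.3] 49.7
panel plate 648 [ 506.8 -240.3   20.4] z 20.8 rect [ 504.1 -233.6] [144.2 149.2] 87.5
block 147 [ 497.  -242.3   51.6] z 51.4 rect [ 496.6 -242. ] [44.2 27.9] 50.3
bottle 461 [ 419.9 -315.2  109.6] z 113.0 rect [ 435.6 -319.1] [90.4 53.3] 16.5
offcut 414 [ 572.3 -169.8   41.8] z 41.7 rect [ 570.1 -168.4] [45.  82.4] 54.6
jar 326 [395.  225.2  66.5] z 69.1 rect [395.5 226.1] [53.4 53.7] 48.8
mug 320 [627.9 291.7  83.7] z 85.7 rect [621.4 291.8] [ 84.  103.8] 49.2
slat 655 [626.9 147.6  19.8] z 19.5 rect [612.5 145.1] [ 78.6 129.2] 11.7
tin 945 [729.2  22.  147.6] z 148.5 rect [731.5  21.7] [93.1 92.5] 89.8
```

View pics/crop.png

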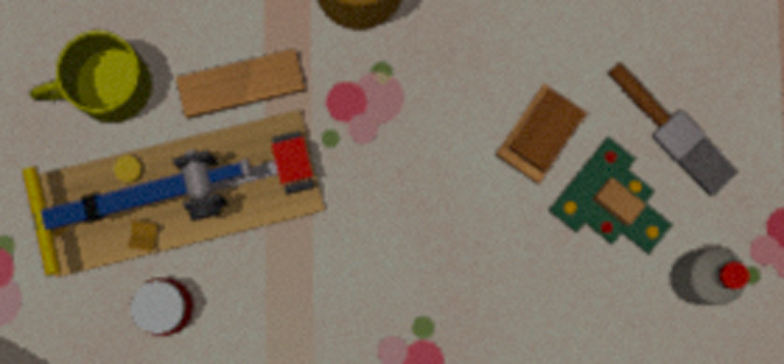

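Call:
send_rows(series="0 0 0 0 0 -1; 0 0 0 0 0 -1; 0 0 0 0 0 -1; 0 0 0 0 0 -1; 0 0 0 0 0 0", fingers=0.5)

```text
t: 0.72
eef_pos: [279.0, 559.2, 292.0]
tcp_rot: [-3.141, -0.0, -2.907]
ft_force: [-0.7, 0.6, 0.6]
opening: 0.539
grip_force: 0.0
```

Call:
send_rows(series="-.38 -.85 .3 0 0 0; -.38 -.85 .3 0 0 0; -.38 -.85 .3 0 0 0; -.38 -.85 .3 0 0 0; -.38 -.85 .3 0 0 0")

```text
t: 1.35
eef_pos: [450.2, 336.4, 201.7]
tcp_rot: [3.141, 0.0, -2.911]
ft_force: [1.2, 0.6, -0.0]
opening: 0.498
grip_force: 0.0
```

Call:
send_rows(series="0 0 0 0 0 0; 0 0 0 0 0 0")

```text
t: 1.6
eef_pos: [449.3, 338.0, 202.3]
tcp_rot: [3.141, -0.0, -2.91]
ft_force: [-0.1, -0.1, 0.6]
opening: 0.501
grip_force: 0.0
```

```bash
cat >> h.py <<'E'
JO=np.array([512.6,214.8]); A=np.radians(103.4); ex=np.array([np.cos(A),np.sin(A)]); ey=np.array([-ex[1],ex[0]])
def jig(p): q=np.array(p[:2])-JO; return np.array([q@ex,q@ey,p[2] if len(p)>2 else 0]).round(1)
def world(x,y,z=0): return np.r_[JO+x*ex+y*ey,z]
def st():
    s=env.state(); print("t",round(s["t"],2),"pos",s["eef_pos"].round(1),"jig",jig(s["eef_pos"]),"rpy",np.degrees(s["tcp_rot"]).round(1),"j5",s["joints"][5].round(2),"F",s["ft_force"].round(1),"op",round(s["opening"],2),round(s["grip_force"],1)); return s
E
python3 - <<'E'
from h import *
st(); d=cam("wrist"); save(d,"pics/w1.png"); np.savez("w1.npz",**d)
print(px(d,world(133.8,0,68)),px(d,world(133.8,55,68)),px(d,world(133.8,-55,68)))
E
```

```text
t 1.6 pos [449.3 338.  202.3] jig [134.5  33.  202.3] rpy [ 180.    -0.  -166.7] j5 -1.28 F [-0.1 -0.1  0.6] op 0.5 0.0
[313.86674662 254.55018449] [313.62559657 191.68621766] [314.08176324 310.60158297]
```

View pics/w1.png

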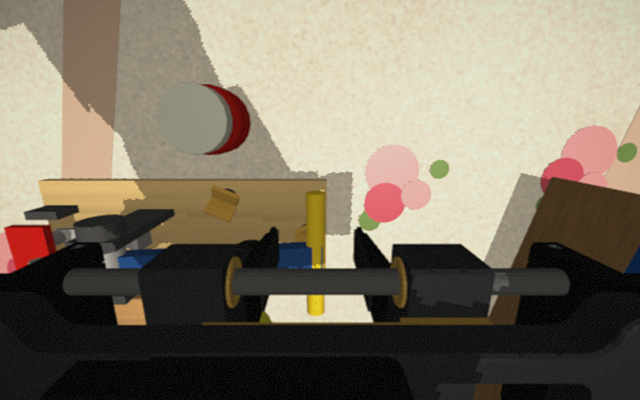

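The wrist view shows the yellow bar (316, 191–315) centred between the fingers (jaw gap about 275–365), matching the prediction. I'll descend and pinch it.

Call:
send_rows(series="0 0 .31 0 0 0; 0 0 .31 0 0 0; 0 0 .31 0 0 0; 0 0 .31 0 0 0; 0 0 0 0 0 0")

```text
t: 2.28
eef_pos: [448.3, 338.8, 127.3]
tcp_rot: [-3.141, -0.001, -2.905]
ft_force: [0.2, -0.7, 0.3]
opening: 0.501
grip_force: 0.0
```

Call:
send_rows(series="0 0 0 0 0 0; 0 0 0 0 0 0; 0 0 0 0 0 0; 0 0 0 0 0 0; 0 0 0 0 0 0", fingers=0)

```text
t: 2.9
eef_pos: [449.5, 337.6, 128.1]
tcp_rot: [-3.141, 0.0, -2.906]
ft_force: [1.1, -2.8, 3.7]
opening: 0.163
grip_force: 30.0
```

Run:
```python
from h import *
st(); th=np.linspace(-.12,1.67,11); x=165*np.cos(th);z=165*np.sin(th)
print(np.c_[np.diff(x),-np.diff(z)].round(1)/60)
```

```text
t 2.9 pos [449.5 337.6 128.1] jig [134.1  32.9 128.1] rpy [-180.     0.  -166.5] j5 -1.28 F [ 1.1 -2.8  3.7] op 0.16 30.0
[[ 0.015      -0.49166667]
 [-0.07333333 -0.48666667]
 [-0.15833333 -0.465     ]
 [-0.23833333 -0.43      ]
 [-0.31166667 -0.38      ]
 [-0.37333333 -0.31833333]
 [-0.425      -0.24666667]
 [-0.46166667 -0.16833333]
 [-0.485      -0.08333333]
 [-0.49166667  0.005     ]]
```

Gripped (opening 15.5 mm). Now I'll swing the arm up.

Call:
send_rows(series="0 .015 -.49 0 0 0; 0 -.075 -.485 0 0 0; 0 -.16 -.465 0 0 0; 0 -.24 -.43 0 0 0; 0 -.31 -.38 0 0 0")

```text
t: 3.52
eef_pos: [459.2, 296.4, 265.1]
tcp_rot: [3.133, 0.003, -2.907]
ft_force: [-10.4, 26.4, 11.9]
opening: 0.159
grip_force: 30.0
```

```bash
python3 -c "
from h import *
st()"
```

```text
t 3.52 pos [459.2 296.4 265.1] jig [ 91.7  33.1 265.1] rpy [ 179.5    0.2 -166.6] j5 -1.36 F [-10.4  26.4  11.9] op 0.16 30.0
```

Call:
send_rows(series="0 0 0 0 0 0; 0 -.37 -.32 0 0 0; 0 -.425 -.245 0 0 0; 0 -.46 -.17 0 0 0; 0 0 0 0 0 0")

```text
t: 4.15
eef_pos: [477.7, 221.1, 311.4]
tcp_rot: [3.136, 0.007, -2.908]
ft_force: [-13.9, 15.0, 38.2]
opening: 0.161
grip_force: 30.0
```

```bash
python3 -c "
from h import *
st()"
```

```text
t 4.15 pos [477.7 221.1 311.4] jig [ 14.2  32.5 311.4] rpy [ 179.7    0.4 -166.6] j5 -1.5 F [-13.9  15.   38.2] op 0.16 30.0
```

Call:
send_rows(series="0 0 -.1 0 0 0; 0 0 0 0 0 0")

```text
t: 4.4
eef_pos: [477.7, 220.4, 312.4]
tcp_rot: [3.14, 0.0, -2.907]
ft_force: [1.9, 7.3, -7.7]
opening: 0.159
grip_force: 30.0
```

Call:
send_rows(series="0 -.4 -.08 0 0 0; 0 -.4 0 0 0 0; 0 0 0 0 0 0; 0 0 0 0 0 0")

```text
t: 4.9
eef_pos: [488.7, 173.8, 318.7]
tcp_rot: [3.139, 0.001, -2.907]
ft_force: [-3.4, 6.1, 9.1]
opening: 0.161
grip_force: 30.0
```

```bash
python3 -c "
from h import *
st()"
```

```text
t 4.9 pos [488.7 173.8 318.7] jig [-34.4  32.8 318.7] rpy [ 1.799e+02  1.000e-01 -1.666e+02] j5 -1.59 F [-3.4  6.1  9.1] op 0.16 30.0
```

Call:
send_rows(series="0 -.11 .01 0 0 0; 0 -.11 .02 0 0 0; 0 0 0 0 0 0; 0 0 0 0 0 0")

```text
t: 5.4
eef_pos: [491.6, 161.1, 317.2]
tcp_rot: [3.139, 0.002, -2.907]
ft_force: [-5.7, 5.8, 12.9]
opening: 0.161
grip_force: 30.0
```

```bash
python3 -c "
from h import *
st(); d=cam('scene'); np.savez('s1.npz',**d); c=px(d,world(-30,0,170)).astype(int); print(c)
im=d['color'][c[1]-80:c[1]+80,c[0]-90:c[0]+90,::-1]; cv2.imwrite('pics/s1.png',cv2.resize(im,None,fx=3.5,fy=3.5,interpolation=cv2.INTER_CUBIC))"
```

```text
t 5.4 pos [491.6 161.1 317.2] jig [-47.3  32.8 317.2] rpy [ 1.799e+02  1.000e-01 -1.665e+02] j5 -1.62 F [-5.7  5.8 12.9] op 0.16 30.0
[345 142]
```

View pics/s1.png

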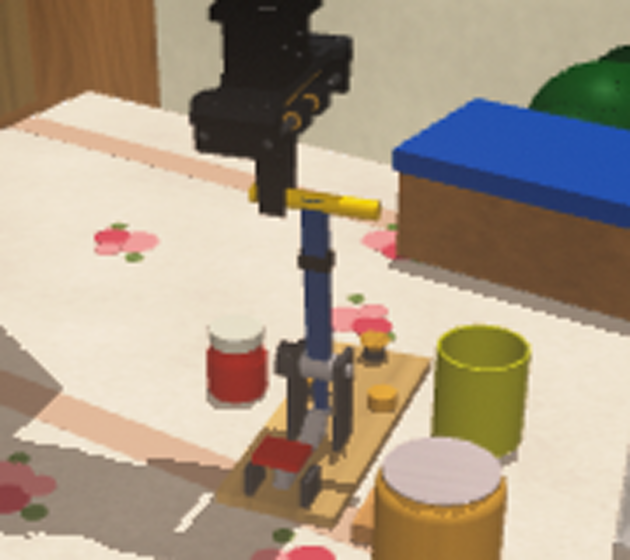

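The view shows the blue arm upright with the bar still held in the fingers. I'll ease back and look for the sear's reaction.

Call:
send_rows(series="0 .09 -.01 0 0 0; 0 .09 -.01 0 0 0; 0 .08 0 0 0 0; 0 0 0 0 0 0; 0 0 0 0 0 0")

```text
t: 6.08
eef_pos: [488.1, 176.3, 317.8]
tcp_rot: [3.14, 0.001, -2.906]
ft_force: [-2.5, 6.3, 6.1]
opening: 0.16
grip_force: 30.0
```

```bash
python3 -c "
from h import *
st()"
```

```text
t 6.08 pos [488.1 176.3 317.8] jig [-31.8  32.8 317.8] rpy [ 1.799e+02  1.000e-01 -1.665e+02] j5 -1.59 F [-2.5  6.3  6.1] op 0.16 30.0
```

Call:
send_rows(series="0 .05 0 0 0 0; 0 0 0 0 0 0; 0 0 0 0 0 0")

```text
t: 6.45
eef_pos: [487.5, 178.8, 317.7]
tcp_rot: [3.141, 0.001, -2.906]
ft_force: [-2.3, 4.0, 5.2]
opening: 0.161
grip_force: 30.0
```

Call:
send_rows(series="0 .04 0 0 0 0; 0 0 0 0 0 0; 0 0 0 0 0 0")

```text
t: 6.82
eef_pos: [487.1, 180.5, 317.7]
tcp_rot: [-3.141, 0.001, -2.906]
ft_force: [-0.5, -1.2, 5.7]
opening: 0.158
grip_force: 30.0
```

```bash
python3 -c "
from h import *
st()"
```

```text
t 6.83 pos [487.1 180.5 317.7] jig [-27.5  32.8 317.7] rpy [-180.     0.  -166.5] j5 -1.58 F [-0.5 -1.2  5.7] op 0.16 30.0
```

Force reversed, so the sear is holding. I'll release, rise, and check that the arm stays up.

Call:
send_rows(series="0 0 0 0 0 0; 0 0 0 0 0 0; 0 0 0 0 0 0; 0 0 -.3 0 0 0; 0 0 -.8 0 0 0", fingers=0.6)

```text
t: 7.45
eef_pos: [486.7, 180.5, 382.2]
tcp_rot: [3.141, -0.004, -2.906]
ft_force: [0.9, 0.5, 0.4]
opening: 0.585
grip_force: 0.0
```

Call:
send_rows(series="0 0 -.6 0 0 .3; 0 0 0 0 0 1; 0 0 0 0 0 1; 0 0 0 0 0 1; 0 0 0 0 0 1")

```text
t: 8.07
eef_pos: [487.0, 180.6, 419.0]
tcp_rot: [-3.142, -0.0, 2.621]
ft_force: [-0.1, 0.2, 0.4]
opening: 0.597
grip_force: 0.0
```

Call:
send_rows(series="0 0 0 0 0 1; 0 0 0 0 0 1; 0 0 0 0 0 1; 0 0 0 0 0 1; 0 0 0 0 0 1")

```text
t: 8.7
eef_pos: [487.0, 180.7, 419.0]
tcp_rot: [-3.141, -0.0, 1.748]
ft_force: [-0.0, -0.1, -0.4]
opening: 0.601
grip_force: 0.0
```

Call:
send_rows(series="0 0 0 0 0 1; 0 0 0 0 0 1; 0 0 0 0 0 1; 0 0 0 0 0 1; 0 0 0 0 0 1")

```text
t: 9.32
eef_pos: [487.0, 180.6, 419.0]
tcp_rot: [-3.141, 0.0, 0.875]
ft_force: [0.0, -0.3, -1.3]
opening: 0.599
grip_force: 0.0
```

```bash
python3 -c "
from h import *
st(); d=cam('top'); np.savez('t2.npz',**d); P=cloud(d); hsv=cv2.cvtColor(d['color'],cv2.COLOR_RGB2HSV)
M=(hsv[...,0]>20)&(hsv[...,0]<32)&(hsv[...,1]>170)&(P[...,2]>220)&(P[...,2]<290)
print(M.sum(), [jig(p) for p in P[M][::12]])"
```

```text
t 9.32 pos [487.  180.6 419. ] jig [-27.3  32.8 419. ] rpy [-180.     0.    50.2] j5 0.92 F [ 0.  -0.3 -1.3] op 0.6 0.0
26 [array([-21.2,  47.6, 257.5]), array([-149.7,  490.9,  230.3]), array([-145.5,  500.6,  260.7])]
```

Call:
send_rows(series="-.59 .514 0 0 0 0; -.59 .514 0 0 0 0; -.59 .514 0 0 0 0; -.59 .514 0 0 0 0; -.59 .514 0 0 0 0")

```text
t: 10.0
eef_pos: [493.2, -55.5, 419.2]
tcp_rot: [3.141, -0.0, 0.884]
ft_force: [-0.3, -0.3, 0.6]
opening: 0.596
grip_force: 0.0
```

Call:
send_rows(series="-.59 .514 .62 0 0 0; -.59 .514 .62 0 0 0; -.59 .514 .62 0 0 0; -.59 .514 .62 0 0 0; 0 0 0 0 0 0")

```text
t: 10.62
eef_pos: [497.6, -244.0, 267.3]
tcp_rot: [-3.137, 0.001, 0.881]
ft_force: [0.0, 0.8, -0.0]
opening: 0.598
grip_force: 0.0
```

```bash
python3 -c "
from h import *
st(); d=cam('wrist'); save(d,'pics/w2.png'); np.savez('w2.npz',**d); P=cloud(d)
hsv=cv2.cvtColor(d['color'],cv2.COLOR_RGB2HSV)
M=(P[...,2]>47)&(P[...,2]<57)&(np.hypot(P[...,0]-497,P[...,1]+242)<40)
r=cv2.minAreaRect(P[M][:,:2].astype(np.float32)); print(M.sum(),P[M].mean(0),r)
print(px(d,(496.7,-242,52)))"
```

```text
t 10.62 pos [ 497.6 -244.   267.3] jig [-442.8  120.9  267.3] rpy [-179.7    0.    50.5] j5 0.12 F [ 0.   0.8 -0. ] op 0.6 0.0
947 [ 496.33607103 -240.39423126   50.16058869] ((496.144775390625, -240.9202880859375), (44.331600189208984, 25.765512466430664), 49.88294219970703)
[315.60247051 194.8709497 ]
```

View pics/w2.png

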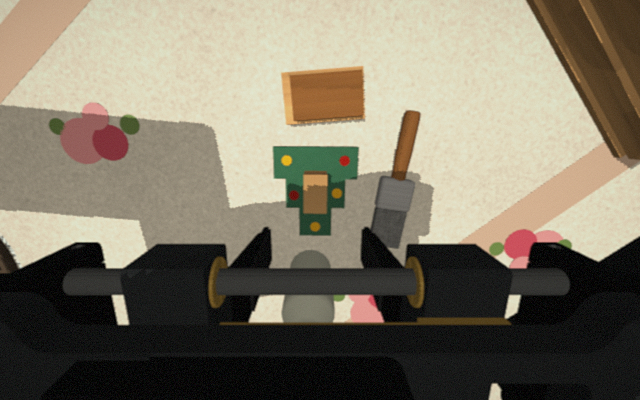

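Wrist view: the block at (315,194) is square to the jaws, the bottle (308,290) is behind the camera side, and the brush (400,190) is off to the right. I'll descend partway, then correct.

Call:
send_rows(series="0 0 .65 0 0 0; 0 0 .65 0 0 0; 0 0 .65 0 0 0; 0 0 0 0 0 0")

```text
t: 11.18
eef_pos: [498.2, -240.5, 152.5]
tcp_rot: [-3.138, 0.0, 0.884]
ft_force: [0.4, 0.1, 0.9]
opening: 0.6
grip_force: 0.0
```

```bash
python3 -c "
from h import *
s=st(); D=np.array([496.2,-241,104])-s['eef_pos']; y=s['tcp_rot'][2]; print(D@[np.cos(y),np.sin(y),0]/60,D@[np.sin(y),-np.cos(y),0]/60,-D[2]/60)"
```

```text
t 11.18 pos [ 498.2 -240.5  152.5] jig [-439.6  119.5  152.5] rpy [-179.8    0.    50.6] j5 0.12 F [0.4 0.1 0.9] op 0.6 0.0
-0.028210092293799467 -0.020616297245657035 0.8083202014101133
```

Call:
send_rows(series="-.028 -.02 .3 0 0 .05; 0 0 .3 0 0 0; 0 0 .2 0 0 0; 0 0 0 0 0 0; 0 0 0 0 0 0")

```text
t: 11.8
eef_pos: [496.9, -242.4, 106.3]
tcp_rot: [3.14, -0.0, 0.873]
ft_force: [0.3, -0.1, -0.0]
opening: 0.602
grip_force: 0.0
```

Call:
send_rows(series="0 0 0 0 0 0; 0 0 0 0 0 0; 0 0 0 0 0 0; 0 0 0 0 0 0; 0 0 0 0 0 0", fingers=0)

```text
t: 12.42
eef_pos: [496.5, -242.3, 105.4]
tcp_rot: [3.141, -0.0, 0.872]
ft_force: [-0.1, -0.1, 0.8]
opening: 0.268
grip_force: 30.0
```

```bash
python3 -c "
from h import *
st()"
```

```text
t 12.43 pos [ 496.5 -242.3  105.4] jig [-441.   121.6  105.4] rpy [180.  -0.  50.] j5 0.12 F [-0.1 -0.1  0.8] op 0.27 30.0
```

Call:
send_rows(series="0 0 -.2 0 0 0; 0 0 -.5 0 0 0; 0 0 -.5 0 0 0; .2 -.2 0 0 0 0; .4 -.4 0 0 0 0")

```text
t: 13.05
eef_pos: [491.4, -190.7, 176.8]
tcp_rot: [-3.141, -0.0, 0.871]
ft_force: [0.4, 0.4, -3.9]
opening: 0.271
grip_force: 30.0
```

Call:
send_rows(series=".5 -.5 0 0 0 0; .5 -.5 0 0 0 0; .5 -.5 0 0 0 0; .4 -.4 0 0 0 0; 0 0 0 0 0 -.5")

```text
t: 13.68
eef_pos: [476.6, -28.1, 176.4]
tcp_rot: [-3.139, 0.001, 0.964]
ft_force: [0.1, 0.3, -3.9]
opening: 0.269
grip_force: 30.0
```

Call:
send_rows(series="0 0 0 0 0 -1; 0 0 0 0 0 -1; 0 0 0 0 0 -1; 0 0 0 0 0 -1; 0 0 0 0 0 -1")

```text
t: 14.3
eef_pos: [477.0, -30.0, 176.4]
tcp_rot: [-3.14, -0.001, 1.838]
ft_force: [0.2, -0.3, -2.7]
opening: 0.271
grip_force: 30.0
```

Call:
send_rows(series="0 0 .3 0 0 -1; 0 0 .3 0 0 -1; 0 0 .25 0 0 -1; 0 0 .15 0 0 -1; 0 0 0 0 0 -.5")

```text
t: 14.92
eef_pos: [476.7, -30.0, 115.8]
tcp_rot: [-3.141, -0.003, 2.622]
ft_force: [0.3, -1.1, -3.1]
opening: 0.27
grip_force: 30.0
```

Call:
send_rows(series="0 0 0 0 0 0; 0 0 0 0 0 0")

```text
t: 15.18
eef_pos: [477.6, -30.5, 117.1]
tcp_rot: [-3.142, -0.001, 2.616]
ft_force: [-0.0, 0.7, -3.5]
opening: 0.274
grip_force: 30.0
```

```bash
python3 -c "
from h import *
st(); d=cam('top'); save(d,'pics/t3.png')"
```

```text
t 15.18 pos [477.6 -30.5 117.1] jig [-230.6   90.9  117.1] rpy [-180.    -0.   149.9] j5 -1.25 F [-0.   0.7 -3.5] op 0.27 30.0
```

Call:
send_rows(series="0 0 .08 0 0 0; 0 0 .06 0 0 0; 0 0 .04 0 0 0; 0 0 .01 0 0 0; 0 0 0 0 0 0")

```text
t: 15.85
eef_pos: [478.0, -31.0, 105.9]
tcp_rot: [3.142, -0.0, 2.618]
ft_force: [0.4, 0.3, -3.5]
opening: 0.271
grip_force: 30.0
```

```bash
python3 -c "
from h import *
st()"
```

```text
t 15.85 pos [478.  -31.  105.9] jig [-231.1   90.6  105.9] rpy [180.  -0. 150.] j5 -1.25 F [ 0.4  0.3 -3.5] op 0.27 30.0
```

Call:
send_rows(series="0 0 .01 0 0 0; 0 0 0 0 0 0; 0 0 0 0 0 0; 0 0 -.3 0 0 0; 0 0 -.5 0 0 0", fingers=0.6)

```text
t: 16.48
eef_pos: [477.7, -30.9, 153.4]
tcp_rot: [-3.141, -0.002, 2.618]
ft_force: [-0.0, 0.3, 0.1]
opening: 0.6
grip_force: 0.0
```

Call:
send_rows(series="0 0 0 0 0 1; 0 0 0 0 0 1; 0 0 0 0 0 1; 0 0 0 0 0 1; 0 0 0 0 0 1")

```text
t: 17.1
eef_pos: [478.0, -30.9, 153.4]
tcp_rot: [3.141, -0.0, 1.739]
ft_force: [-0.1, -0.3, -0.3]
opening: 0.601
grip_force: 0.0
```

Call:
send_rows(series="0 0 0 0 0 1; 0 0 0 0 0 1; 0 0 0 0 0 1; 0 0 0 0 0 1; 0 0 0 0 0 1")

```text
t: 17.73
eef_pos: [478.0, -30.9, 153.4]
tcp_rot: [3.141, -0.0, 0.867]
ft_force: [-0.1, -0.3, 0.7]
opening: 0.602
grip_force: 0.0
```

Call:
send_rows(series="0 0 0 0 0 1; 0 0 0 0 0 1; 0 0 0 0 0 1; 0 0 0 0 0 1; 0 0 0 0 0 1")

```text
t: 18.35
eef_pos: [478.0, -30.9, 153.4]
tcp_rot: [-3.142, -0.0, -0.006]
ft_force: [0.1, -0.7, 0.5]
opening: 0.6
grip_force: 0.0
```

Call:
send_rows(series="0 0 0 0 0 1; 0 0 0 0 0 1; 0 0 0 0 0 1; 0 0 0 0 0 0; 0 0 0 0 0 0")

```text
t: 18.98
eef_pos: [478.0, -30.9, 153.4]
tcp_rot: [-3.142, -0.0, -0.52]
ft_force: [-0.4, 0.1, -0.1]
opening: 0.604
grip_force: 0.0
```

```bash
python3 -c "
from h import *
st(); d=cam('wrist'); P=cloud(d)
M=(P[...,2]>48)&(P[...,2]<57)&(np.hypot(P[...,0]-478,P[...,1]+31)<45)
print(M.sum(), cv2.minAreaRect(P[M][:,:2].astype(np.float32)))"
```

```text
t 18.98 pos [478.  -30.9 153.4] jig [-231.    90.6  153.4] rpy [-180.    -0.   -29.8] j5 1.89 F [-0.4  0.1 -0.1] op 0.6 0.0
2101 ((477.4788818359375, -29.603466033935547), (25.896381378173828, 44.678466796875), 59.9903678894043)
```

Call:
send_rows(series="-.015 0 .3 0 0 0; 0 0 .3 0 0 0; 0 0 .19 0 0 0; 0 0 0 0 0 0; 0 0 0 0 0 0")

```text
t: 19.65
eef_pos: [477.4, -30.5, 106.3]
tcp_rot: [-3.141, -0.0, -0.523]
ft_force: [0.7, -0.3, -0.5]
opening: 0.6
grip_force: 0.0
```

Call:
send_rows(series="0 0 0 0 0 0; 0 0 0 0 0 0; 0 0 0 0 0 0; 0 0 0 0 0 0; 0 0 0 0 0 0", fingers=0)

```text
t: 20.27
eef_pos: [477.3, -30.5, 106.0]
tcp_rot: [-3.141, -0.0, -0.524]
ft_force: [-0.1, 0.8, 2.6]
opening: 0.274
grip_force: 30.0
```

Run:
```python
from h import *
st()
# refine jig frame: brass/bar parts now uncovered
d=cam("top"); P=cloud(d); hsv=cv2.cvtColor(d["color"],cv2.COLOR_RGB2HSV); H,S,V=[hsv[...,i].astype(int) for i in range(3)]
m=((H<6)|(H>174))&(S>170); m[:188]=0;m[216:]=0;m[:,:270]=0;m[:,300:]=0
v,u=np.nonzero(m); Q=np.array([ray(d,a,b,56) for a,b in zip(u,v)]); r=cv2.minAreaRect(Q[:,:2].astype(np.float32)); print("pad",r,jig(r[0]))
for n,(x,y,z) in dict(cup=(128,0,35),flat=(44,-36,26),groove=(44,36,35),block=(80,0,78)).items(): print(n,px(d,world(x,y,z)).round(1))
c=px(d,world(80,0,26)).astype(int); print(c)
cv2.imwrite("pics/t4.png",cv2.resize(d["color"][c[1]-35:c[1]+35,c[0]-40:c[0]+40,::-1],None,fx=8,fy=8,interpolation=cv2.INTER_CUBIC))
```

```text
t 20.27 pos [477.3 -30.5 106. ] jig [-230.5   91.2  106. ] rpy [-180.   -0.  -30.] j5 1.89 F [-0.1  0.8  2.6] op 0.27 30.0
pad ((541.3828735351562, 92.63093566894531), (42.4440803527832, 31.83646011352539), 13.574769973754883) [-125.5    0.3    0. ]
cup [198.8 223.7]
flat [224.9 204.8]
groove [230.1 228.7]
block [212.2 218.7]
[215 219]
```

View pics/t4.png

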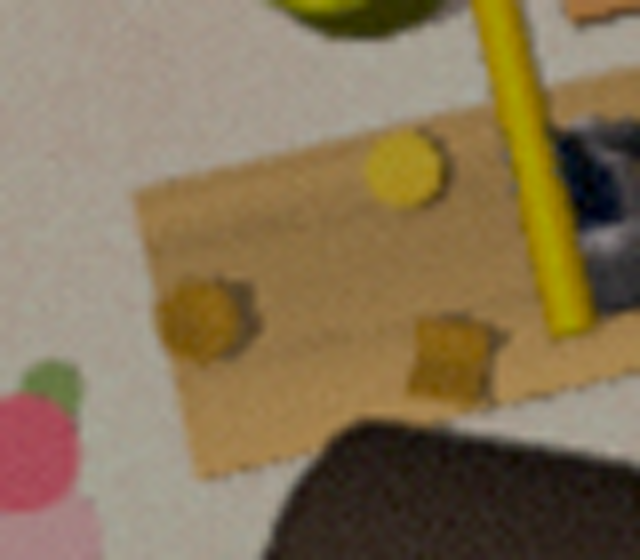

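Seats seen at cup (200,224), flat (225.6,205), groove (231,229), within about 1 px of prediction and so consistent with the jig frame. The cocked arm is clear of the seats. I'll carry the panel over.

Call:
send_rows(series="0 0 -.3 0 0 0; 0 0 -.8 0 0 -.5; 0 0 -.9 0 0 -1; 0 0 -.9 0 0 -1; 0 0 -.9 0 0 -1")

```text
t: 20.95
eef_pos: [476.7, -30.4, 335.4]
tcp_rot: [-3.141, 0.001, 0.093]
ft_force: [1.6, -0.7, -3.8]
opening: 0.27
grip_force: 30.0
```

Call:
send_rows(series="0 0 -.8 0 0 -1; 0 0 -.3 0 0 -1; 0 0 0 0 0 -1; 0 0 0 0 0 -1; 0 0 0 0 0 -1")

```text
t: 21.58
eef_pos: [476.9, -30.4, 399.4]
tcp_rot: [-3.14, 0.0, 0.965]
ft_force: [-0.3, 0.3, -3.4]
opening: 0.271
grip_force: 30.0
```

Call:
send_rows(series="0 0 0 0 0 -1; 0 0 0 0 0 -1; 0 0 0 0 0 -1; 0 0 0 0 0 -1; 0 0 0 0 0 -.84")

```text
t: 22.2
eef_pos: [476.9, -30.4, 399.3]
tcp_rot: [-3.14, -0.001, 1.81]
ft_force: [-0.6, 0.6, -4.2]
opening: 0.272
grip_force: 30.0
```

Call:
send_rows(series=".4 .12 0 0 0 0; .8 .235 0 0 0 0; .9 .264 0 0 0 0; .9 .264 0 0 0 0; .9 .264 0 0 0 0")

```text
t: 22.82
eef_pos: [489.6, 214.8, 399.4]
tcp_rot: [-3.141, 0.0, 1.804]
ft_force: [0.8, -0.7, -2.6]
opening: 0.274
grip_force: 30.0
```

Call:
send_rows(series=".8 .235 0 0 0 0; .475 .138 0 0 0 0; 0 0 0 0 0 0; 0 0 0 0 0 0")

```text
t: 23.32
eef_pos: [493.9, 292.2, 399.4]
tcp_rot: [-3.14, 0.0, 1.805]
ft_force: [-0.5, 0.5, -3.4]
opening: 0.272
grip_force: 30.0
```

```bash
python3 -c "
from h import *
st(); d=cam('scene'); c=px(d,world(0,0,190)).astype(int)
im=d['color'][max(c[1]-110,0):c[1]+110,c[0]-110:c[0]+110,::-1]; cv2.imwrite('pics/s3.png',cv2.resize(im,None,fx=2.7,fy=2.7,interpolation=cv2.INTER_CUBIC))"
```

```text
t 23.32 pos [493.9 292.2 399.4] jig [7.960e+01 3.000e-01 3.994e+02] rpy [-179.9    0.   103.4] j5 0.19 F [-0.5  0.5 -3.4] op 0.27 30.0
```

View pics/s3.png

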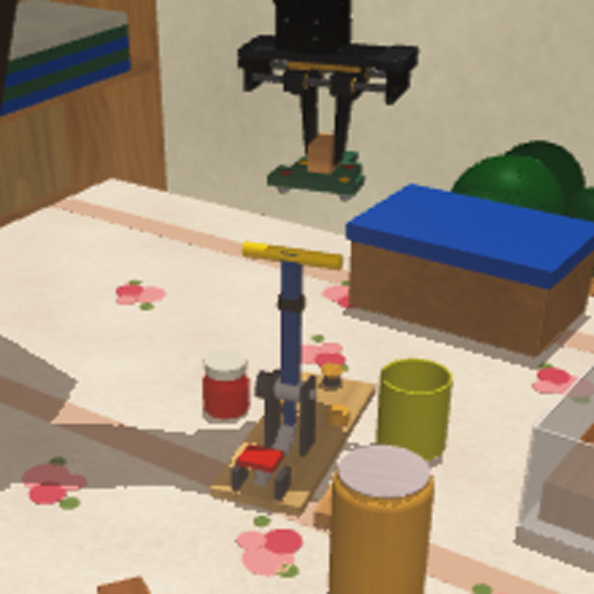

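The arm is upright and the panel is held level above the seats, pointed end away from the tower. I'll lower it.

Call:
send_rows(series="0 0 .3 0 0 0; 0 0 .7 0 0 0; 0 0 .8 0 0 0; 0 0 .8 0 0 0; 0 0 .8 0 0 0")

```text
t: 24.0
eef_pos: [494.3, 291.6, 194.9]
tcp_rot: [3.141, -0.0, 1.803]
ft_force: [0.8, 0.2, -3.1]
opening: 0.268
grip_force: 30.0
```

Call:
send_rows(series="0 0 .6 0 0 0; 0 0 .22 0 0 0; 0 0 0 0 0 0; 0 0 0 0 0 0")

```text
t: 24.5
eef_pos: [494.7, 292.8, 148.2]
tcp_rot: [3.139, -0.0, 1.804]
ft_force: [-0.8, 0.7, -4.0]
opening: 0.272
grip_force: 30.0
```

```bash
python3 -c "
from h import *
st()"
```

```text
t 24.5 pos [494.7 292.8 148.2] jig [ 80.   -0.6 148.2] rpy [179.9  -0.  103.4] j5 0.19 F [-0.8  0.7 -4. ] op 0.27 30.0
```

Call:
send_rows(series="0 0 .08 0 0 0; 0 0 .07 0 0 0; 0 0 .03 0 0 0; 0 0 .03 0 0 0; 0 0 0 0 0 0")

```text
t: 25.12
eef_pos: [494.0, 292.7, 134.0]
tcp_rot: [-3.141, -0.0, 1.804]
ft_force: [-0.1, 0.9, -2.9]
opening: 0.272
grip_force: 30.0
```

Call:
send_rows(series="0 0 .025 0 0 0; 0 0 0 0 0 0; 0 0 0 0 0 0")

```text
t: 25.5
eef_pos: [494.2, 292.7, 132.7]
tcp_rot: [3.141, -0.0, 1.804]
ft_force: [1.0, -0.8, -2.8]
opening: 0.27
grip_force: 30.0
```

```bash
python3 -c "
from h import *
st()"
```

```text
t 25.5 pos [494.2 292.7 132.7] jig [ 80.   -0.2 132.7] rpy [180.   -0.  103.4] j5 0.19 F [ 1.  -0.8 -2.8] op 0.27 30.0
```

Call:
send_rows(series="0 0 .017 0 0 0; 0 0 0 0 0 0; 0 0 0 0 0 0")

```text
t: 25.88
eef_pos: [494.5, 292.7, 132.2]
tcp_rot: [3.14, -0.0, 1.804]
ft_force: [1.2, -1.5, 5.7]
opening: 0.273
grip_force: 30.0
```

Call:
send_rows(series="0 0 .017 0 0 0; 0 0 0 0 0 0; 0 0 0 0 0 0")

```text
t: 26.25
eef_pos: [494.6, 292.7, 132.0]
tcp_rot: [3.14, -0.0, 1.804]
ft_force: [0.1, -4.6, 15.3]
opening: 0.271
grip_force: 30.0
```

Contact is at the expected height. I'll let go and back off.

Call:
send_rows(series="0 0 -.017 0 0 0; 0 0 0 0 0 0; 0 0 0 0 0 0; 0 0 0 0 0 0; 0 0 0 0 0 0", fingers=0.6)

```text
t: 26.88
eef_pos: [494.1, 292.7, 131.5]
tcp_rot: [-3.141, -0.0, 1.804]
ft_force: [-0.3, -0.8, -0.2]
opening: 0.597
grip_force: 0.0
```

Call:
send_rows(series="0 0 -.3 0 0 0; 0 0 -.8 0 0 0; 0 0 -.8 0 0 0; 0 0 0 0 0 0; 0 0 0 0 0 0")

```text
t: 27.5
eef_pos: [493.8, 292.5, 245.1]
tcp_rot: [-3.141, 0.0, 1.804]
ft_force: [-1.1, 0.2, 0.1]
opening: 0.599
grip_force: 0.0
```

Run:
```python
from h import *
st(); d=cam("wrist"); save(d,"pics/w5.png"); P=cloud(d)
M=(P[...,2]>73)&(P[...,2]<83)&(np.hypot(P[...,0]-494,P[...,1]-292.6)<40)
r=cv2.minAreaRect(P[M][:,:2].astype(np.float32)); print(M.sum(),jig(r[0]),r,np.median(P[M][:,2]))
hsv=cv2.cvtColor(d["color"],cv2.COLOR_RGB2HSV); G=(hsv[...,0]>50)&(hsv[...,0]<90)&(hsv[...,1]>90)&(P[...,2]>40)&(P[...,2]<58)
Q=P[G]; c=np.linalg.lstsq(np.c_[Q[:,:2]-[494,292.6],np.ones(len(Q))],Q[:,2],rcond=None)[0]; print("plate plane",len(Q),c)
```

```text
t 27.5 pos [493.8 292.5 245.1] jig [ 80.    0.3 245.1] rpy [-180.     0.   103.4] j5 0.19 F [-1.1  0.2  0.1] op 0.6 0.0
1271 [81.3 -0.2  0. ] ((493.9754638671875, 293.888671875), (25.755054473876953, 44.33933639526367), 13.872786521911621) 76.2992927963332
plate plane 4193 [-3.23923741e-04  1.59372340e-03  4.62770515e+01]
```

View pics/w5.png

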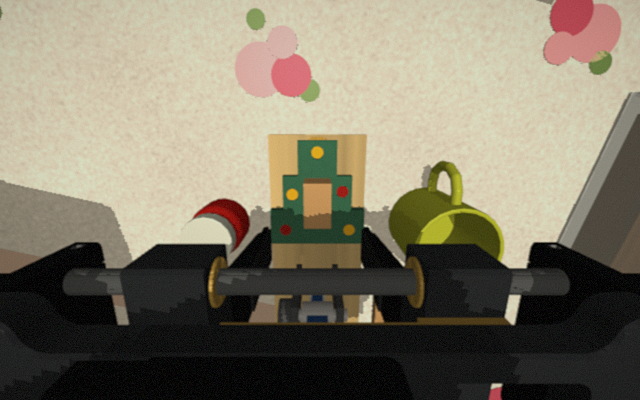

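Wrist view: the panel lies flat and level in the seats (block at 317,205), with jar and mug undisturbed. Next is the trigger; I'll check the camera offset first.

```bash
python3 -c "
from h import *
s=st(); d=cam('wrist'); c=-d['R'].T@d['t']; print(jig(c)-jig(s['eef_pos']))"
```

```text
t 27.55 pos [493.7 292.5 244.6] jig [ 80.    0.4 244.6] rpy [-179.9    0.   103.4] j5 0.19 F [ 0.3 -0.   0.2] op 0.6 0.0
[72.6 -0.3 90.7]
```

Call:
send_rows(series="0 0 -.4 0 0 0; 0 0 -.8 0 0 0; 0 0 -.9 0 0 0; 0 0 -.5 0 0 0; 0 0 0 0 0 0", fingers=0)

```text
t: 28.22
eef_pos: [494.4, 292.8, 402.5]
tcp_rot: [3.139, -0.0, 1.804]
ft_force: [-1.0, -0.2, 0.3]
opening: 0.135
grip_force: 0.0
```

Call:
send_rows(series="-.5 0 0 0 0 0; -.9 0 0 0 0 0; -.9 0 0 0 0 0; -.8 0 0 0 0 0; -.35 0 0 0 0 0")

```text
t: 28.85
eef_pos: [542.3, 89.0, 399.2]
tcp_rot: [-3.138, -0.001, 1.802]
ft_force: [0.1, 0.1, 0.4]
opening: 0.003
grip_force: 0.0
```

Call:
send_rows(series="0 0 0 0 0 0; 0 0 0 0 0 0")

```text
t: 29.1
eef_pos: [541.8, 91.8, 400.4]
tcp_rot: [-3.14, -0.001, 1.805]
ft_force: [-1.1, 1.2, 0.6]
opening: 0.007
grip_force: 0.0
```

```bash
python3 -c "
from h import *
st()"
```

```text
t 29.1 pos [541.8  91.8 400.4] jig [-1.264e+02  1.000e-01  4.004e+02] rpy [-179.9   -0.   103.4] j5 -0.19 F [-1.1  1.2  0.6] op 0.01 0.0
```

Call:
send_rows(series="-.2 0 0 0 0 0; 0 0 0 0 1 0; 0 0 0 0 0 0; -.07 0 .394 0 0 0; -.139 0 .788 0 0 0")

```text
t: 29.72
eef_pos: [545.1, 79.6, 330.1]
tcp_rot: [3.138, -0.169, 1.806]
ft_force: [1.2, 0.1, -2.2]
opening: 0.002
grip_force: 0.0
```

Call:
send_rows(series="-.157 0 .886 0 0 0; -.157 0 .886 0 0 0; -.139 0 .788 0 0 0; -.07 0 .39 0 0 0; 0 0 0 0 0 0")

```text
t: 30.35
eef_pos: [544.3, 79.8, 148.5]
tcp_rot: [-3.139, -0.173, 1.806]
ft_force: [0.7, 0.7, 0.4]
opening: 0.007
grip_force: 0.0
```

```bash
python3 -c "
from h import *
st()"
```

```text
t 30.35 pos [544.3  79.8 148.5] jig [-138.7    0.5  148.5] rpy [-179.8   -9.9  103.5] j5 -0.45 F [0.7 0.7 0.4] op 0.01 0.0
```

Call:
send_rows(series="-.026 0 .148 0 0 0; -.014 0 .079 0 0 0; -.01 0 .06 0 0 0; -.01 0 .06 0 0 0; -.009 0 .05 0 0 0")

```text
t: 30.98
eef_pos: [545.2, 79.6, 126.7]
tcp_rot: [3.14, -0.174, 1.805]
ft_force: [0.2, -0.3, 0.6]
opening: 0.006
grip_force: 0.0
```

Call:
send_rows(series="0 0 0 0 0 0; 0 0 0 0 0 0")

```text
t: 31.22
eef_pos: [545.0, 79.5, 126.0]
tcp_rot: [3.141, -0.174, 1.804]
ft_force: [0.1, 0.6, 3.2]
opening: 0.003
grip_force: 1.7
```

```bash
python3 -c "
from h import *
st(); d=cam('scene'); c=px(d,world(20,0,120)).astype(int)
im=d['color'][max(c[1]-90,0):c[1]+90,c[0]-90:c[0]+90,::-1]; cv2.imwrite('pics/s5.png',cv2.resize(im,None,fx=3.2,fy=3.2,interpolation=cv2.INTER_CUBIC))"
```

```text
t 31.23 pos [545.   79.5 126. ] jig [-139.2   -0.2  126. ] rpy [180.  -10.  103.4] j5 -0.48 F [0.1 0.6 3.2] op 0.0 1.7
```

View pics/s5.png

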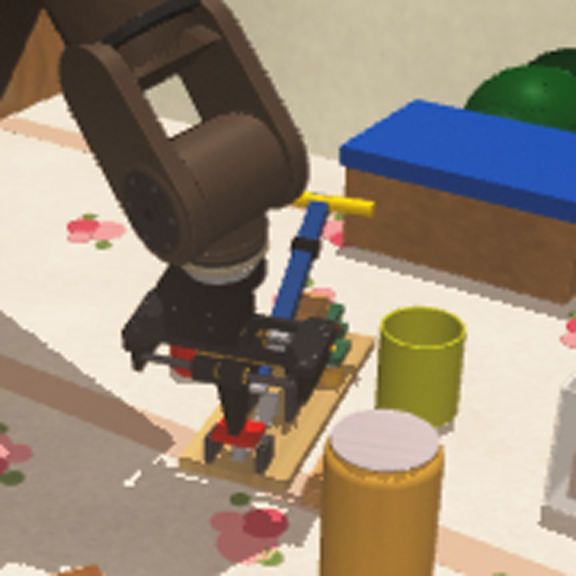

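The picture (the last of my ten) shows the fingers on the red pad and the arm leaning forward, probably mid-snap. I'll wait, then check.

Call:
send_rows(series="0 0 0 0 0 0; 0 0 0 0 0 0; 0 0 0 0 0 0")

```text
t: 31.65
eef_pos: [545.0, 79.5, 125.7]
tcp_rot: [3.141, -0.174, 1.804]
ft_force: [1.7, 0.2, 3.4]
opening: 0.002
grip_force: 1.7
```

```bash
cat > bar.py <<'E'
from h import *
st(); d=cam("scene"); P=cloud(d); hsv=cv2.cvtColor(d["color"],cv2.COLOR_RGB2HSV)
J=np.stack([(P[...,:2]-JO)@ex,(P[...,:2]-JO)@ey,P[...,2]],-1)
M=(hsv[...,0]>20)&(hsv[...,0]<32)&(hsv[...,1]>170)&(abs(J[...,1])<60)&(J[...,2]>50)&(J[...,0]>-60)&(J[...,0]<160)
print("yellow",M.sum(),np.median(J[M],0))
B=(hsv[...,0]>100)&(hsv[...,0]<125)&(hsv[...,1]>120)&(abs(J[...,1])<20)&(J[...,2]>60)&(J[...,0]>-60)&(J[...,0]<160)
print("blue",B.sum(),J[B].min(0),J[B].max(0))
E
python3 bar.py
```

```text
t 31.65 pos [545.   79.5 125.7] jig [-1.391e+02 -1.000e-01  1.257e+02] rpy [180.  -10.  103.4] j5 -0.48 F [1.7 0.2 3.4] op 0.0 1.7
yellow 101 [128.70094422 -13.52250231  91.64589466]
blue 81 [  7.36586336 -12.03918819  91.14939757] [130.41782758   8.20364485  97.63729697]
```

The arm is down and level (bar at z of about 91 mm). I'll retract.

Call:
send_rows(series=".035 0 -.2 0 0 0; .09 0 -.5 0 0 0; .12 0 -.7 0 0 0; .12 0 -.7 0 0 0; 0 0 0 0 0 0")

```text
t: 32.33
eef_pos: [545.3, 79.2, 256.7]
tcp_rot: [3.137, -0.173, 1.805]
ft_force: [0.1, 0.1, -0.5]
opening: 0.004
grip_force: 0.0
```

Call:
send_rows(series="0 0 0 0 0 0; 0 0 0 0 0 0; 0 0 0 0 0 0; 0 0 0 0 0 0; 0 0 0 0 0 0")

```text
t: 32.95
eef_pos: [544.9, 79.2, 253.3]
tcp_rot: [-3.141, -0.175, 1.804]
ft_force: [-0.1, 0.5, 0.4]
opening: 0.003
grip_force: 0.0
```

```bash
cat >> bar.py <<'E'
d=cam("top"); P=cloud(d); J=np.stack([(P[...,:2]-JO)@ex,(P[...,:2]-JO)@ey,P[...,2]],-1); hsv=cv2.cvtColor(d["color"],cv2.COLOR_RGB2HSV)
G=(hsv[...,0]>50)&(hsv[...,0]<95)&(hsv[...,1]>90)&(abs(J[...,1])<70)&(J[...,0]>0)&(J[...,0]<170)
Q=J[G]; print("green",G.sum(),Q.min(0),Q.max(0),np.median(Q[:,2]), np.linalg.lstsq(np.c_[Q[:,:2],np.ones(len(Q))],Q[:,2],rcond=None)[0])
d0=dict(np.load("top0.npz")); 
for n,(u0,v0,u1,v1) in dict(bottle=(415,225,455,260),offcut=(350,170,385,212),brush=(393,162,445,216),jar=(222,240,256,270),mug=(188,150,238,186),slat=(240,160,292,188),tin=(285,105,330,160)).items():
    print(n,np.abs(d["color"][v0:v1,u0:u1].astype(int)-d0["color"][v0:v1,u0:u1]).mean().round(1))
E
python3 bar.py
```

```text
t 32.95 pos [544.9  79.2 253.3] jig [-139.4    0.   253.3] rpy [-180.   -10.   103.4] j5 -0.39 F [-0.1  0.5  0.4] op 0.0 0.0
yellow 88 [129.22196025 -19.11824069  91.53423245]
blue 105 [-57.36441853 -11.15492721  90.28304504] [130.87704217   8.3719966   98.0513786 ]
green 407 [ 30.53672348 -47.34433001   8.75313489] [133.37031443  48.15847744  92.75882252] 47.10421589814635 [-9.99210458e-03 -2.05193635e-03  4.80376558e+01]
bottle 18.8
offcut 20.1
brush 27.0
jar 21.4
mug 15.0
slat 41.9
tin 19.4
```

```bash
python3 -c "
from cell import env
print(env.job_done())"
```

```text
the job is handed in; nothing more can be done
None
```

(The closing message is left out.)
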